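# Take the casting basket off its safety hook

## Robot

A 6-joint arm with a two-finger parallel gripper is mounted at the origin on the work surface. World frame = base frame: x ahead of the robot, y to its left, z up, the work surface at z = 0. Lengths are in m, angles in rad, forces in N, time in s.
With the tool pointing down it reaches from about 0.4 to 0.825 m from the base axis. Payload 7 kg.
Tool frame: the origin (TCP) lies at the very end of the fingers, on their centre line; the grasp point (between the pads) lies 19 mm behind it; x points along the fingers, y is the direction in which the jaws open and shut, and the axes are right-handed (so a half turn about x gives the same grasp; the last joint's range is limited). The gripper opens to 88 mm and grips with 3 to 60 N. Pads are 19 mm wide; open, the fingers measure 130 mm over their backs; the gripper's body (78 mm by 193 mm) begins 47 mm behind the grasp point.
Start: joints at [1.481, 0.359, 0.012, 0, -1.224, -0.288], TCP at [0.249, 0.627, 0.227] pointing down, gripper open.
Joint ranges: [-3.07, 3.07], [-1.43, 2.12], [-1.02, 1.25], [-3.03, 1.67], [-3.05, -0], [-3.03, 3.03]. Speed limits (rad/s): [2.39, 2.39, 3.01, 3.14, 3.14, 3.14].

## Interface

Orientations are given as [roll, pitch, yaw] about the fixed x, y, z axes, in that order (R = Rz(yaw) Ry(pitch) Rx(roll)).
In Python, from station import arm, cams gives the robot as it stands. The module is installed in compiled form; this text tells all that it offers.
- The arm moves only by the tool carry_out, never from a script. Its argument "deltas" is a list of rows, each a list of 6 numbers: the shift along the tool's x, y, z in units of 0.04 m (1.0 is 0.04 m), then the turn, a rotation vector about the tool's x, y, z in units of 4 degrees (1.0 is 4 degrees). In form: [[tx, ty, tz, ax, ay, az], ...]. A call has 1 to 5 rows; each row shifts and turns the pose as measured when the row begins, along the tool's axes as they then stand; what a row does not reach is not made up. A row lasts 1/10 s, in which the tool goes at most 50 mm and 8.59 degrees, less where a joint would pass 70% of its speed; a pose out of reach is approached as far as the arm can. A call with a number of a shift or a turn outside -1 to 1 is refused whole. A call with a gripper value outside its range is refused whole. "hand" is the closure, from 0 (fully open) to 1 (shut), set as the call begins (left out, the last holds). The fingers move at their own pace and stop on an object; "newtons" is the grip in N (left out, the last holds). Time passes only in rows, so rows that do not move let the fingers close. It gives the time, the measured TCP pose, the force and the opening at its end, in the units of the state.
- arm.get_state(): the state, without advancing time (a new reading comes with each control period).
- cams.grab_frame(name): name is "scene" or "top" or "wrist"; returns a dict with "pixels" (480x640x3 uint8, red, green, blue), "fx", "fy", "cx", "cy" (pixels), "T" (4x4, takes a point from camera to world coordinates); the wrist camera has in their place "hand_eye" (4x4, takes a point from camera to tool coordinates, whose origin is the TCP and whose axes are the tool frame's). Camera axes: x right, y up, looking along -z (the intrinsics and any distortion apply to the point x, -y, -z); pixel columns grow to the right and rows downward; lengths in m; the calibration is good to about 2 mm. A picture is of the moment at which its call begins: read the wrist's pose just before it. There is no depth.
- arm.job_done(): hands the job in, once; it reports no verdict.
The state is a dict: "t": time; "q": joint angles; "qd": joint speeds; "joint_efforts": joint torques, N m; "eef_pos": TCP position; "ee_rot": TCP orientation; "force": force on the tool from outside, world axes, zero at the start; "moment": the same for the moment, N m; "width": finger opening in m.
Only numpy, scipy, OpenCV 4.12 (cv2) and the standard library are available. Lean on these libraries where they do the work, as an engineer would, in place of code of your own. Each camera call takes 0.05 s, during which the arm holds its last target.

## Task

Take the wire basket of castings by its red grip and use its hang bar to press the hook's sprung keeper back, gently and without forcing or snagging the bar on the hook; keep the keeper pressed while you lift the basket out through the throat between the hook's beak and guard lip. Then stand it flat in the blue rinse tub, setting it down softly, and let go. Keep the basket upright, keep the gripper off the hook, and leave everything else on the bench where it is.

Things in the scene. Friction and masses are not known exactly. Their poses are not given: they have to be found in the camera images.
- basket: round stainless wire basket, 89 mm across, 55 mm high, with a few brass ring castings and a rigid stirrup handle; 0.3 to 0.6 kg in all. Origin: centre of its underside; z up, y along hang bar and grip. Two 6 mm rods at y = +42 and -42 mm rise from the rim and carry bar and grip. Starts hanging on the hook, underside 30 mm above the bench, axes parallel to drain_hook's
- basket_grip (a point): centre of the red flat-sided plastic grip at the top of the handle, 198 mm above the basket's underside: 90 mm long (y), 18 mm thick (x), 22 mm high; take it from above across its 18 mm
- basket_bar (a point): middle of the square 8 x 8 mm steel hang bar, 130 mm above the basket's underside (68 mm below the grip's centre), running between the two rods along y; it lies in the hook, 160 mm above the bench. Once its centre is more than 183 mm above the bench it can go forward over the beak; above 215 mm the basket's rim meets the hook from below, so go forward first
- drain_hook: fixed drain stand; z up, x level from hook to post, y across the 12 mm yellow hook plate. Origin: on the bench under the bar. Side view of the hook: seat floor 156 mm above the bench with 16 mm of play in x for the bar; horn in front; a beak runs back from it over the seat, leaving 7 mm above the lying bar, 5 mm at its tip, top 179 mm above the bench; behind, a shank with a guard lip (175 to 182 mm high) facing the beak
- post_clamp (a point): middle of the post's clamp, 153 mm above the bench, 118 mm in x from drain_hook's origin; post top 176 mm, knob to +y. The hook's flat bracket (146 to 160 mm high) is clamped farther in or out each time, so where the bar lies within its 16 mm of play is not measured. The throat between beak tip and guard lip is 11 mm wide: only there can the bar rise out. Its middle is 7 to 22 mm towards the post from the hanging bar
- drip_dish (a point): middle of the white drip dish under the basket, 118 mm across, 7 mm high. The keeper above it leans forward onto the beak's tip and shuts the throat; the bar swings it back, against 2 to 4 N at first and 6 N at the end, also pushing the bar down somewhat. Then it turns hard on a solid stop; there the bar is under the guard lip, its centre 6 mm behind the throat's middle: ease forward by that, then lift. It shuts by itself
- rinse_tub: fixed blue open plastic tub, 150 x 150 mm outside, 45 mm high, walls and floor 5 mm. Origin: centre of its underside on the bench
- pickle_tub: yellow tub of the same size and shape, not to be used. Origin as the blue one
- hammer: bystander: hand hammer lying flat; origin at its underside
- pliers: bystander: pliers with orange handles, about 140 mm long, lying flat; origin at the underside below the joint
- steel_rule: bystander: steel rule, 300 x 28 x 4 mm, lying flat; origin under its centre
- solder_brick: bystander: grooved soldering brick, 160 x 75 x 38 mm; origin under its centre
- iron_stake: bystander: round dark iron stake, 84 mm across, 66 mm high; origin under its centre
- tweezers: bystander: steel tweezers, 145 mm long, lying flat; origin under their middle
- brass_cup: bystander: small turned brass weight, 44 mm across, 31 mm high; origin under its centre
Things that resemble listed ones, but are neither listed nor needed, are in the scene too. What is shaped like the basket but green is not meant.

How it is judged:
On the way:
1. the basket is off the hook: its hang bar above the beak and nothing of it touching hook or keeper (height (world z) of basket_bar above 0.183 m and contact force between basket and drain_hook below 0.2 N), for 0.1 s.
At the end, for the whole second after the job is handed in: the basket stands flat (within 0.06 rad of upright) on the floor of the blue rinse tub, its underside within 5 mm of the tub's floor and its centre within 45 mm of the tub's centre, at rest and let go (horizontal distance between basket and rinse_tub below 0.045 m and height (world z) of basket below 0.01 m and angle between basket's own z axis and vertical below 0.06 rad and linear speed of basket below 0.02 m/s and contact force between basket and rinse_tub above 0.5 N and contact force between the arm and basket below 0.1 N); the robot touches nothing.
It fails at once if the basket is forced against the hook or its keeper (more than 25 N) (contact force between basket and drain_hook above 25 N).
It fails at once if the gripper or arm pushes the hook or its keeper (more than 2 N) (contact force between the arm and drain_hook above 2 N).
It fails at once if the basket is tipped by more than 0.4 rad (angle between basket's own z axis and vertical above 0.4 rad).
It fails at once if the basket is put down hard or dropped from more than a few mm (more than 80 N on the blue tub) (contact force between basket and rinse_tub above 80 N).
It fails at once if a bystander is moved by more than 20 mm, or the basket touches the yellow tub (contact force between basket and pickle_tub above 1 N or distance of any of hammer, pliers, steel_rule, solder_brick, iron_stake, tweezers, brass_cup from where it was at the start of the episode above 0.02 m).
It also fails if it takes over 67 s, if anything falls off the work surface, if the arm or the gripper's body presses on something with over 40 N, if the wrist force passes 120 N, or if a joint passes its speed limit or range.

## Working session

There is one attempt and no reset: what is moved stays moved. The work goes in short steps, Python scripts to look and compute and a tool call to move; the robot and the scene stay as the last step left them, time stands still between calls to the robot, and variables do not carry over. Pictures are saved under pics/ and viewed, and the job is handed in when it is done.

Besides the shell and the picture viewer there is one more tool, called after "Request:" as a command line: name --pt "numbers of a row" for each row, then --argument value for the rest. carry_out: Moves the arm, as the interface text tells. Shifts and turns lie within -1 to 1; 1 stands for 0.04 m of shift or 4 degrees of turn. Its arguments: {"type":"object","properties":{"deltas":{"type":"array","items":{"type":"array","items":{"type":"number","minimum":-1,"maximum":1}}},"hand":{"type":"number"},"newtons":{"type":"number"}},"required":["deltas"]}

```bash
mkdir -p pics; cat > h.py <<'E'
from station import arm, cams
import numpy as np, cv2
from scipy.spatial.transform import Rotation as R
def snap(n,f):
    s=arm.get_state(); d=cams.grab_frame(n)
    cv2.imwrite('pics/'+f+'.png',d['pixels'][:,:,::-1]); 
    import pickle; pickle.dump((s,d),open('pics/'+f+'.pkl','wb')); return s,d
def load(f):
    import pickle; return pickle.load(open('pics/'+f+'.pkl','rb'))
def camT(s,d):
    if 'T' in d: return d['T']
    T=np.eye(4); T[:3,:3]=R.from_euler('xyz',s['ee_rot']).as_matrix(); T[:3,3]=s['eef_pos']; return T@d['hand_eye']
def ray(s,d,u,v):
    T=camT(s,d); r=T[:3,:3]@np.array([(u-d['cx'])/d['fx'],-(v-d['cy'])/d['fy'],-1.]); return T[:3,3],r
def onz(s,d,u,v,z):
    o,r=ray(s,d,u,v); return o+r*(z-o[2])/r[2]
def proj(s,d,p):
    T=np.linalg.inv(camT(s,d)); c=T[:3,:3]@np.array(p)+T[:3,3]
    return d['cx']+d['fx']*c[0]/-c[2], d['cy']-d['fy']*c[1]/-c[2]
def tri(obs):
    A=np.zeros((3,3));b=np.zeros(3)
    for (s,d,u,v) in obs:
        o,r=ray(s,d,u,v); r=r/np.linalg.norm(r); P=np.eye(3)-np.outer(r,r); A+=P;b+=P@o
    return np.linalg.solve(A,b)
E
python3 - <<'E'
from h import *
for n in ['scene','top','wrist']:
    s,d=snap(n,n+'0'); print(n,{k:(np.round(v,3).tolist() if not isinstance(v,float) else v) for k,v in d.items() if k!='pixels'})
print(s)
E
```

```text
scene {'fx': 522.4232130282817, 'fy': 522.4232130282817, 'cx': 325.77954121224417, 'cy': 243.09876067930648, 'T': [[-0.565, -0.649, 0.51, 1.178], [0.825, -0.439, 0.356, 0.416], [-0.007, 0.622, 0.783, 1.204], [0.0, 0.0, 0.0, 1.0]]}
top {'fx': 476.69615654014746, 'fy': 476.69615654014746, 'cx': 327.0229612868541, 'cy': 238.72868747478918, 'T': [[0.011, 0.989, -0.147, 0.329], [-1.0, 0.013, 0.009, -0.042], [0.011, 0.147, 0.989, 1.375], [0.0, 0.0, 0.0, 1.0]]}
wrist {'fx': 340.88875691445304, 'fy': 340.88875691445304, 'cx': 320.5313129559399, 'cy': 240.88678298497322, 'hand_eye': [[-0.001, 0.25, -0.968, -0.157], [1.0, 0.0, -0.001, -0.0], [0.0, -0.968, -0.25, -0.066], [0.0, 0.0, 0.0, 1.0]]}
{'t': 0.1, 'q': array([ 1.48110534e+00,  3.59340522e-01,  1.12061505e-02, -3.04465741e-04,
       -1.22408203e+00, -2.88106335e-01]), 'qd': array([ 1.54195523e-03, -1.21397954e-03,  2.19150834e-03,  1.97912390e-05,
        1.32020614e-03, -1.73318044e-03]), 'joint_efforts': array([-1.46026614e-03, -5.84162235e+01,  2.93750203e+01,  7.01547191e+00,
        1.00804723e-02, -4.55676729e-05]), 'eef_pos': array([0.24885463, 0.62701929, 0.22572499]), 'ee_rot': array([ 1.66002892,  1.56934769, -1.85946473]), 'force': array([3.81321564e-01, 1.78379981e-04, 2.35586572e-01]), 'moment': array([-0.01257062, -0.01706507, -0.00355825]), 'width': 0.08789696722494549}
```

View pics/scene0.png

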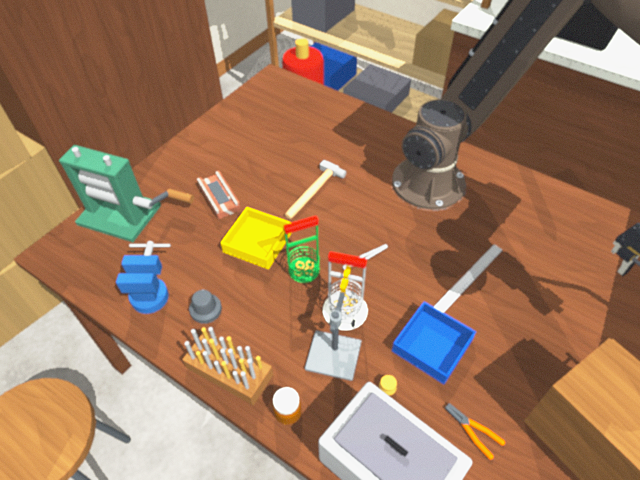

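View pics/top0.png

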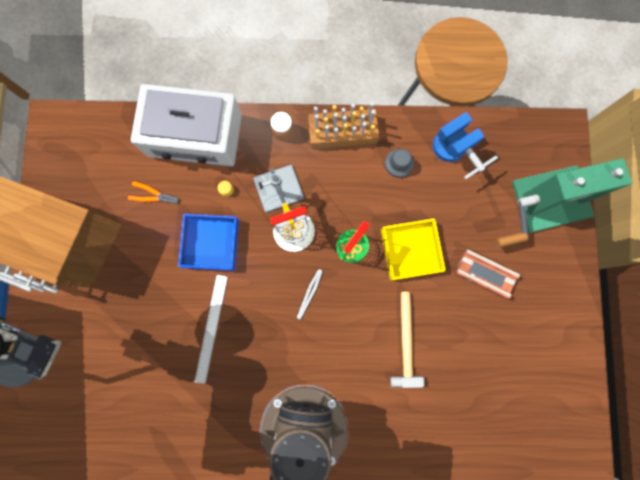

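View pics/wrist0.png

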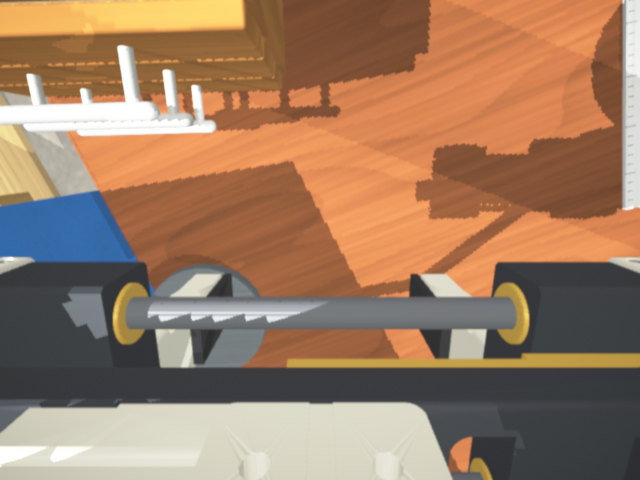

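The scene shows two baskets. The steel one has its grip at scene (347,259) and top (290,215), and hangs on the yellow hook over the white dish. The green decoy is at scene (303,250) and top (353,240). The steel one fits, so I'll confirm it in enlarged crops.

```bash
python3 - <<'E'
import cv2,numpy as np
a=cv2.imread('pics/scene0.png')[235:385,290:410]; b=cv2.imread('pics/top0.png')[155:265,240:340]
a=cv2.resize(a,(480,600),interpolation=cv2.INTER_CUBIC);cv2.imwrite('pics/s_crop.png',a)
cv2.imwrite('pics/t_crop.png',cv2.resize(b,None,fx=5,fy=5,interpolation=cv2.INTER_CUBIC))
E
```

```text
(no output)
```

View pics/s_crop.png

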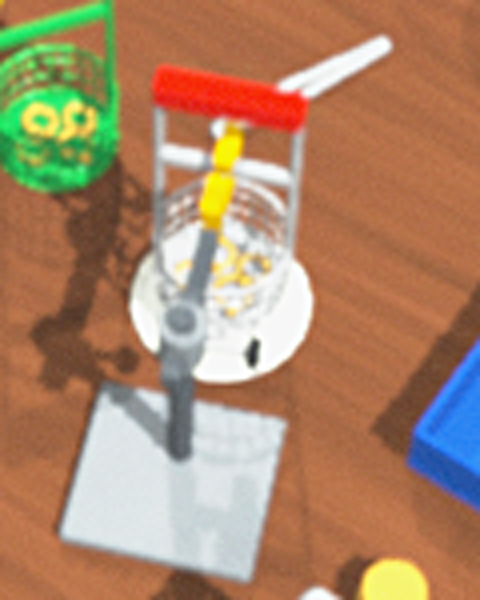

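View pics/t_crop.png

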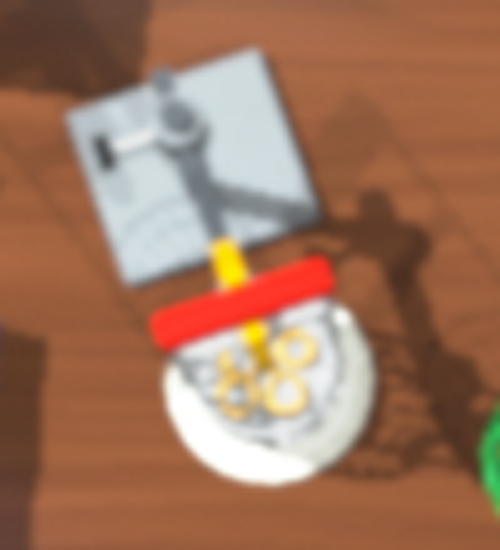

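The steel basket is confirmed: it hangs in the yellow hook over the white dish, with the post behind it. Next I'll measure the grip, post, dish and tub.

```bash
python3 - <<'E'
from h import *
S=load('scene0');T=load('top0')
def red(f,box):
    im=f[1]['pixels'].astype(int); m=((im[...,0]>150)&(im[...,1]<70)&(im[...,2]<70)).astype(np.uint8)
    k=np.zeros_like(m);x0,y0,x1,y1=box;k[y0:y1,x0:x1]=m[y0:y1,x0:x1];return k
for f,box in ((T,(260,195,320,235)),(S,(320,245,380,275))):
    k=red(f,box); c=cv2.findNonZero(k); r=cv2.minAreaRect(c); b=cv2.boxPoints(r); print(len(c),r)
    m=cv2.moments(k,True); print('cen',m['m10']/m['m00'],m['m01']/m['m00'], 'on .232',onz(*f,m['m10']/m['m00'],m['m01']/m['m00'],.232).round(4))
    # ends
    for p in b: print(p.round(1), onz(*f,*p,.239).round(4))
# grip axis from top: PCA ends
# tri of centroid
kt=red(T,(260,195,320,235));ks=red(S,(320,245,380,275))
mt=cv2.moments(kt,True);ms=cv2.moments(ks,True)
print('tri',tri([(*T,mt['m10']/mt['m00'],mt['m01']/mt['m00']),(*S,ms['m10']/ms['m00'],ms['m01']/ms['m00'])]))
# post top (z .176): top crop (182,118)->px ; scene crop (183,318)/4
pt=(240+182/5,155+118/5); ps=(290+183/4,235+318/4)
print('post',onz(*T,*pt,.176),onz(*S,*ps,.176),tri([(*T,*pt),(*S,*ps)]))
# dish ellipse
for f,box in((T,(265,205,325,260)),(S,(315,290,375,335))):
    im=f[1]['pixels'].astype(int); x0,y0,x1,y1=box
# blue tub
for f,box in((T,(170,205,245,280)),(S,(385,295,480,385))):
    im=f[1]['pixels'].astype(int); m=((im[...,2]>120)&(im[...,0]<90)&(im[...,2]-im[...,0]>90)).astype(np.uint8)
    k=np.zeros_like(m);x0,y0,x1,y1=box;k[y0:y1,x0:x1]=m[y0:y1,x0:x1]
    c=cv2.convexHull(cv2.findNonZero(k)); q=cv2.approxPolyDP(c,5,True)[:,0]; print('tub px',q.tolist())
    for p in q: print(onz(*f,*map(float,p),.045).round(4))
E
```

```text
248 ((288.2592468261719, 214.73057556152344), (7.934634208679199, 37.94031524658203), 70.46334838867188)
cen 288.51209677419354 214.93951612903226 on .232 [0.5563 0.0416 0.232 ]
[269.1 217.3] [0.5484 0.088  0.239 ]
[304.8 204.6] [0.581 0.002 0.239]
[307.5 212.1] [ 0.5625 -0.0048  0.239 ]
[271.7 224.8] [0.5301 0.0811 0.239 ]
337 ((346.96954345703125, 259.5198974609375), (37.85442352294922, 9.785497665405273), 11.888657569885254)
cen 346.6498516320475 259.5074183976261 on .232 [0.5578 0.0415 0.232 ]
[327.4 260.4] [0.5892 0.009  0.239 ]
[329.5 250.8] [ 0.5636 -0.0027  0.239 ]
[366.5 258.6] [0.5345 0.0806 0.239 ]
[364.5 268.2] [0.5602 0.0911 0.239 ]
tri [0.55676489 0.04131533 0.23067479]
post [0.66280417 0.07920046 0.176     ] [0.66621224 0.08400246 0.176     ] [0.66383232 0.08092995 0.17003363]
tub px [[236, 218], [232, 269], [180, 266], [184, 215]]
[0.5827 0.2037 0.045 ]
[0.4379 0.2092 0.045 ]
[0.4445 0.3541 0.045 ]
[0.5894 0.351  0.045 ]
tub px [[474, 331], [443, 383], [392, 350], [423, 303]]
[0.4469 0.3533 0.045 ]
[0.6137 0.3509 0.045 ]
[0.607  0.2103 0.045 ]
[0.4455 0.2099 0.045 ]
```

```bash
python3 - <<'E'
from h import *
s,d=load('wrist0')
M=R.from_euler('xyz',s['ee_rot']).as_matrix(); print(M.round(3))
S=load('scene0');T=load('top0')
a=T[1]['pixels'][150:330,0:240][:,:,::-1];cv2.imwrite('pics/box.png',cv2.resize(a,None,fx=3.2,fy=3.2,interpolation=cv2.INTER_CUBIC))
ang=np.radians(20.5);u=np.array([np.cos(ang),np.sin(ang),0])
for sg in(1,-1):
    y=sg*u;x=np.array([0,0,-1.]);G=np.stack([x,y,np.cross(x,y)],1)
    print(sg,R.from_matrix(M.T@G).as_rotvec(degrees=True))
E
```

```text
[[-0.    -0.369 -0.929]
 [-0.001 -0.929  0.369]
 [-1.     0.001 -0.   ]]
1 [-1.32152104e+02  9.15553468e-02 -5.08264077e-02]
-1 [ 4.78478596e+01 -4.14809099e-02 -7.47209819e-02]
```

View pics/box.png

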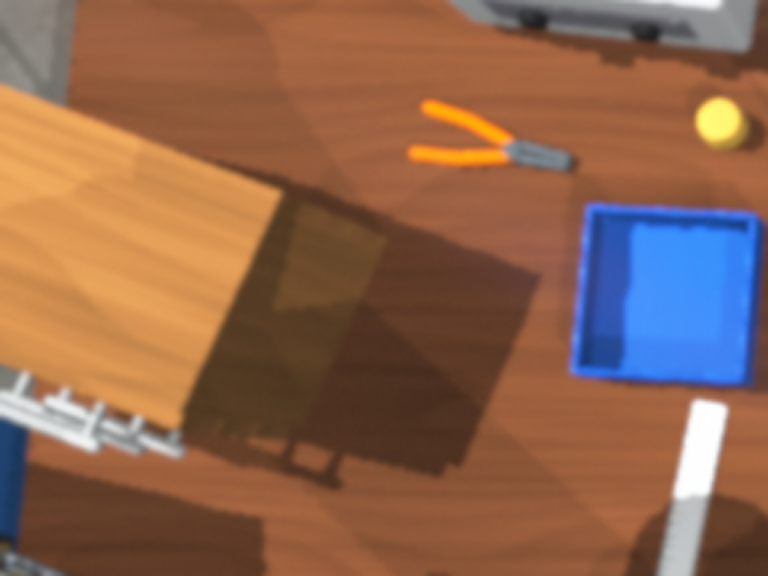

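Request:
carry_out --pt "-1 0 0 0 0 0" --pt "-1 0 0 0 0 0" --pt "-0.5 0.7 -0.8 0 0 0" --pt "0 0.75 -0.87 0 0 0" --pt "0 0.75 -0.87 0 0 0" --hand 0

```text
t: 0.65
eef_pos: [0.3097, 0.5078, 0.3248]
ee_rot: [1.779, 1.561, -1.735]
force: [0.2, 0.2, -0.5]
width: 0.0878
```

Request:
carry_out --pt "0 0.75 -0.87 0 0 0" --pt "0 0.75 -0.87 0 0 0" --pt "0 0.75 -0.87 0 0 0" --pt "0 0.75 -0.87 0 0 0" --pt "0 0.75 -0.87 0 0 0"

```text
t: 1.15
eef_pos: [0.4192, 0.2959, 0.3268]
ee_rot: [1.774, 1.561, -1.738]
force: [1.2, 0.5, 0.4]
width: 0.0874
```

Request:
carry_out --pt "0 0.75 -0.87 0 0 0" --pt "0 0.75 -0.87 0 0 0" --pt "0 0.75 -0.87 0 0 0" --pt "0 0.5 -0.5 1 0 0" --pt "0 0 0 1 0 0"

```text
t: 1.65
eef_pos: [0.4978, 0.1371, 0.3282]
ee_rot: [1.919, 1.562, -1.74]
force: [-0.3, 1.1, 0.0]
width: 0.0875
```

Request:
carry_out --pt "0 0 0 1 0 0" --pt "0 0 0 1 0 0" --pt "0 0 0 1 0 0" --pt "0 0 0 1 0 0" --pt "0 0 0 1 0 0"

```text
t: 2.15
eef_pos: [0.4975, 0.1341, 0.327]
ee_rot: [2.073, 1.56, -1.954]
force: [0.7, -0.4, 0.4]
width: 0.0879
```

Request:
carry_out --pt "0 0 0 1 0 0" --pt "0 0 0 1 0 0" --pt "0 0 0 1 0 0" --pt "0 0 0 1 0 0" --pt "0 0 0 0 0 0"

```text
t: 2.65
eef_pos: [0.4966, 0.1337, 0.3258]
ee_rot: [2.208, 1.559, -2.112]
force: [0.8, 0.2, 0.3]
width: 0.0877
```

```bash
cat > go.py <<'E'
from h import *
import sys
# usage: go.py x y z ang(deg of basket x dir)
def need(x,y,z,a=20.5):
    s=arm.get_state(); M=R.from_euler('xyz',s['ee_rot']).as_matrix()
    an=np.radians(a);yy=-np.array([np.cos(an),np.sin(an),0]);xx=np.array([0,0,-1.]);G=np.stack([xx,yy,np.cross(xx,yy)],1)
    t=M.T@(np.array([x,y,z])-s['eef_pos'])/.04; r=R.from_matrix(M.T@G).as_rotvec(degrees=True)/4
    print('t',round(s['t'],2),'pos',s['eef_pos'].round(4),'F',s['force'].round(1),'w',round(s['width'],4)); print('tool units',t.round(2),r.round(2))
if __name__=='__main__': need(*map(float,sys.argv[1:]))
E
python3 go.py .5567 .0413 .33
python3 -c "
from h import *
snap('wrist','w1')"
```

```text
t 2.65 pos [0.4966 0.1337 0.3258] F [0.8 0.2 0.3] w 0.0877
tool units [-0.09 -0.51 -2.71] [ 0.49 -0.11 -0.14]
```

View pics/w1.png

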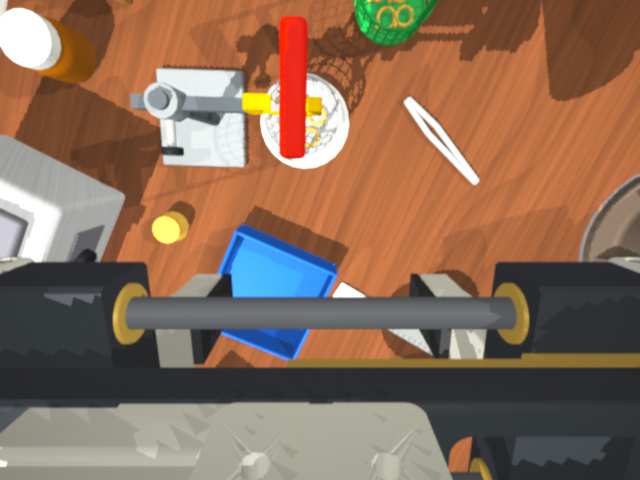

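The wrist view shows the target grip at (293,17) to (293,157), the yellow hook at (243–320,103), the post at (165,98) and the blue tub at (277,290). I'll measure all of these.

```bash
python3 - <<'E'
from h import *
W=load('w1');T=load('top0')
im=W[1]['pixels'].astype(int); m=((im[...,0]>200)&(im[...,1]<60)&(im[...,2]<60)).astype(np.uint8); m[:, :260]=0;m[:,330:]=0;m[200:]=0
c=cv2.findNonZero(m); r=cv2.minAreaRect(c);b=cv2.boxPoints(r);print(r)
P=[onz(*W,*p,.239) for p in b]
for p,q in zip(b,P): print(p,q.round(4))
print('centre',np.mean(P,0))
e=[np.linalg.norm(P[i]-P[(i+1)%4]) for i in range(4)];print(e)
# long axis direction
i=int(np.argmax(e[:2])); v=P[i+1]-P[i]; 
if v[1]<0:v=-v
print('x-axis angle',np.degrees(np.arctan2(-v[0],v[1])))
mt=np.array([288.51,214.94]); cw=np.mean(b,0); print('tri c',tri([(*T,*mt),(*W,*cw)]))
print('post',onz(*W,164,98,.176), 'hook bracket mid line', onz(*W,243,103,.160),onz(*W,320,105,.179))
for p in ((239,226),(337,268),(293,358)): print('tub',onz(*W,*p,.045).round(4))
E
```

```text
((292.5, 87.0), (140.0, 27.0), 90.0)
[279.  17.] [0.5773 0.0042 0.239 ]
[306.  17.] [ 0.5615 -0.0024  0.239 ]
[306. 157.] [0.5294 0.0776 0.239 ]
[279. 157.] [0.5467 0.0848 0.239 ]
centre [0.55370152 0.04103031 0.239     ]
[np.float64(0.017100117214146067), np.float64(0.08619438147682733), np.float64(0.01874894330937771), np.float64(0.0861648397410488)]
x-axis angle 21.86324245814482
tri c [0.55327091 0.04041206 0.24751612]
post [0.65877402 0.07940215 0.176     ] hook bracket mid line [0.6003768  0.05697381 0.16      ] [0.53593171 0.03481895 0.179     ]
tub [0.583  0.1952 0.045 ]
tub [0.4417 0.1998 0.045 ]
tub [0.4469 0.3499 0.045 ]
```

Request:
carry_out --pt "0 -0.2 -0.9 0.3 -0.1 -0.1" --pt "0 -0.2 -0.9 0.3 0 0" --pt "0 -0.1 -0.8 0 0 0" --pt "0 0 0 0 0 0"

```text
t: 3.1
eef_pos: [0.5549, 0.043, 0.3258]
ee_rot: [1.449, 1.569, -2.899]
force: [-0.3, -0.7, 0.6]
width: 0.0877
```

```bash
python3 go.py .555 .041 .30 20.8; python3 -c "
from h import *
snap('wrist','w2')"
```

```text
t 3.1 pos [0.5549 0.043  0.3258] F [-0.3 -0.7  0.6] w 0.0877
tool units [ 0.64  0.01 -0.05] [ 0.03  0.   -0.03]
```

View pics/w2.png

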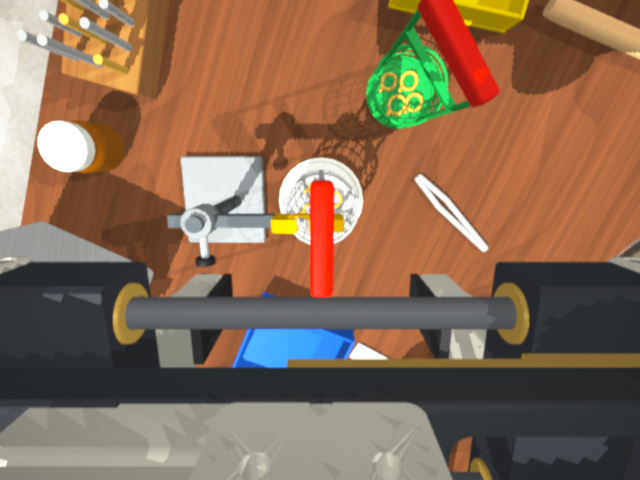

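The grip is centred at column 321–322, runs straight down the image and lines up with the jaws. I'll descend.

Request:
carry_out --pt "0.8 0 0 0 0 0" --pt "0.8 0 0 0 0 0" --pt "0.7 0 0 0 0 0" --pt "0.4 0 0 0 0 0" --pt "0 0 0 0 0 0"

```text
t: 3.65
eef_pos: [0.5534, 0.0464, 0.2153]
ee_rot: [-0.633, 1.569, 1.311]
force: [-0.4, 0.4, -1.2]
width: 0.0874
```

```bash
python3 go.py .555 .041 .209 20.8; python3 -c "
from h import *
snap('wrist','w3');snap('scene','s3')
d=cv2.imread('pics/s3.png')[200:330,280:420];cv2.imwrite('pics/s3c.png',cv2.resize(d,None,fx=4,fy=4,interpolation=cv2.INTER_CUBIC))"
```

```text
t 3.65 pos [0.5534 0.0464 0.2153] F [-0.4  0.4 -1.2] w 0.0874
tool units [ 0.16  0.01 -0.14] [0.14 0.02 0.02]
```

View pics/w3.png

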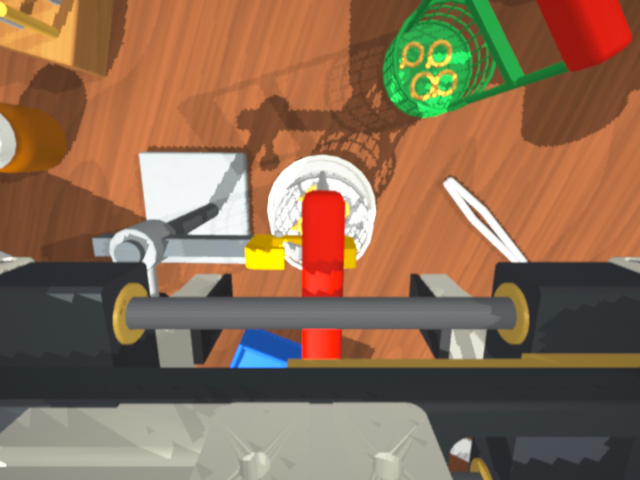

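View pics/s3c.png

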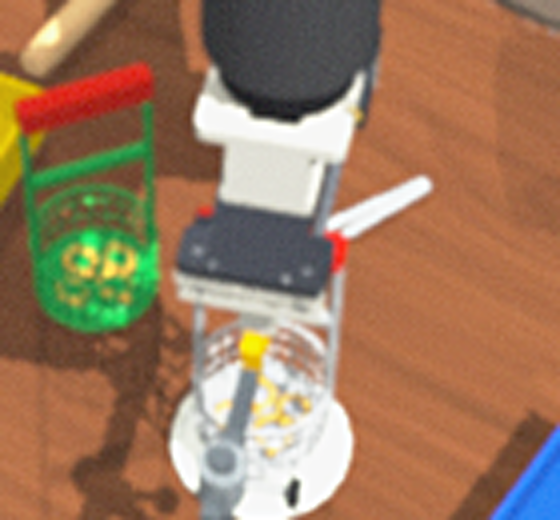

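Request:
carry_out --pt "0.18 0 -0.1 0.1 0 0" --pt "0 0 0 0 0 0"

```text
t: 3.95
eef_pos: [0.5576, 0.0436, 0.2127]
ee_rot: [-1.494, 1.562, 0.444]
force: [-0.2, 0.4, -0.4]
width: 0.0877
```

```bash
python3 go.py .555 .041 .209 20.8
```

```text
t 3.95 pos [0.5576 0.0436 0.2127] F [-0.2  0.4 -0.4] w 0.0877
tool units [ 0.09  0.08 -0.04] [0.06 0.01 0.12]
```

Request:
carry_out --pt "0.08 0.05 0 0 0 0.1" --pt "0 0 0 0 0 0" --pt "0 0 0 0 0 0"

```text
t: 4.25
eef_pos: [0.5565, 0.0429, 0.2109]
ee_rot: [-1.443, 1.567, 0.495]
force: [-0.0, -0.4, -0.3]
width: 0.0874
```

```bash
python3 go.py .555 .041 .209 20.8;python3 -c "
from h import *
snap('wrist','w4')"; python3 go.py .555 .041 .209 20.8
```

```text
t 4.25 pos [0.5565 0.0429 0.2109] F [-0.  -0.4 -0.3] w 0.0874
tool units [ 0.05  0.05 -0.03] [0.06 0.01 0.06]
t 4.3 pos [0.5564 0.0429 0.2108] F [ 0.1 -0.5 -0.5] w 0.0881
tool units [ 0.05  0.05 -0.03] [0.05 0.01 0.05]
```

Steady. Closing on the grip.

Request:
carry_out --pt "0 0 0 0 0 0" --pt "0 0 0 0 0 0" --pt "0 0 0 0 0 0" --pt "0 0 0 0 0 0" --pt "0 0 0 0 0 0" --hand 1 --newtons 40

```text
t: 4.8
eef_pos: [0.5565, 0.0429, 0.2111]
ee_rot: [-1.439, 1.567, 0.499]
force: [0.5, -0.2, 0.5]
width: 0.0533
```

Request:
carry_out --pt "0 0 0 0 0 0" --pt "0 0 0 0 0 0" --pt "0 0 0 0 0 0" --pt "0 0 0 0 0 0"

```text
t: 5.2
eef_pos: [0.5564, 0.0429, 0.2111]
ee_rot: [-1.437, 1.567, 0.501]
force: [-2.1, -1.5, 1.2]
width: 0.0211
```

```bash
python3 go.py .5565 .043 .209 20.8;python3 -c "
from h import *
s,d=snap('wrist','w5');print(s['force'],s['moment'])"
```

```text
t 5.2 pos [0.5564 0.0429 0.2111] F [-2.1 -1.5  1.2] w 0.0211
tool units [ 0.05 -0.    0.  ] [0.05 0.01 0.06]
[-2.14159508 -1.48670782  1.15209098] [-0.24794777  0.63822264  0.02723749]
```

View pics/w5.png

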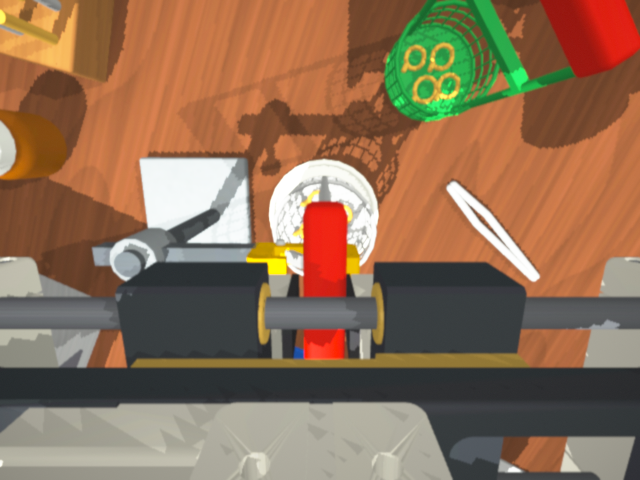

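Request:
carry_out --pt "0 0 0 0 0 0" --pt "0 0 0 0 0 0" --pt "0 0 0 0 0 0"

```text
t: 5.55
eef_pos: [0.5558, 0.0426, 0.211]
ee_rot: [-1.384, 1.568, 0.554]
force: [-1.2, -0.7, -0.2]
width: 0.0179
```

```bash
cat > fr.py <<'E'
from h import *
s=arm.get_state();a=np.radians(20.8);u=np.array([np.cos(a),np.sin(a),0]);v=np.array([-u[1],u[0],0])
M=R.from_euler('xyz',s['ee_rot']).as_matrix()
p=s['eef_pos'];F=s['force'];m=s['moment']
print('t %.2f'%s['t'],'along u,v,z mm',(np.array([u@p,v@p,p[2]])*1e3).round(2),'F uvz',np.round([u@F,v@F,F[2]],2),'m uv',np.round([u@m,v@m,m[2]],2),'w',round(s['width'],4))
# tilt: tool x vs down; lean of basket top along u (deg), v
x=-M[:,0];print('tilt u,v deg',np.degrees([u@x,v@x]).round(2),'yaw',round(float(np.degrees(np.arctan2(-M[1,1],-M[0,1]))),2))
E
python3 fr.py
```

```text
t 5.55 along u,v,z mm [ 534.71 -157.57  211.04] F uvz [-1.39 -0.18 -0.16] m uv [0.1  0.27 0.02] w 0.0179
tilt u,v deg [-0.16 -0.03] yaw 21.01
```

Gripped at 17.9 mm. Next is a small lift, about 2.5 mm, to take the weight.

Request:
carry_out --pt "-0.06 0 0 0 0 0" --pt "0 0 0 0 0 0"

```text
t: 5.75
eef_pos: [0.5553, 0.0427, 0.2126]
ee_rot: [-0.881, 1.569, 1.056]
force: [-0.1, 0.0, -3.8]
width: 0.0177
```

```bash
python3 fr.py
```

```text
t 5.75 along u,v,z mm [ 534.3  -157.29  212.58] F uvz [-0.12  0.07 -3.76] m uv [ 0.1  -0.04 -0.05] w 0.0177
tilt u,v deg [-0.09 -0.07] yaw 20.99
```

Request:
carry_out --pt "-0.03 0 0 0 0 0" --pt "0 0 0 0 0 0"

```text
t: 5.95
eef_pos: [0.5549, 0.0428, 0.2131]
ee_rot: [-0.162, 1.569, 1.775]
force: [-0.5, -0.2, -3.9]
width: 0.0173
```

```bash
python3 fr.py
```

```text
t 5.95 along u,v,z mm [ 533.93 -157.09  213.06] F uvz [-0.56 -0.05 -3.94] m uv [ 0.08 -0.09  0.  ] w 0.0173
tilt u,v deg [-0.02 -0.1 ] yaw 20.98
```

Request:
carry_out --pt "0 -0.06 0 0 0 0" --pt "0 -0.06 0 0 0 0" --pt "0 0 0 0 0 0"

```text
t: 6.25
eef_pos: [0.5597, 0.0447, 0.2126]
ee_rot: [0.139, 1.569, 2.076]
force: [1.2, -0.8, -4.1]
width: 0.0177
```

```bash
python3 fr.py
```

```text
t 6.25 along u,v,z mm [ 539.06 -156.96  212.64] F uvz [ 0.83 -1.13 -4.06] m uv [ 0.01 -0.01  0.07] w 0.0177
tilt u,v deg [ 0.02 -0.11] yaw 20.98
```

Request:
carry_out --pt "-0.01 -0.06 0 0 0 0" --pt "-0.01 -0.06 0 0 0 0" --pt "0 0 0 0 0 0"

```text
t: 6.55
eef_pos: [0.5639, 0.0463, 0.213]
ee_rot: [0.817, 1.568, 2.753]
force: [-2.0, -1.4, -3.6]
width: 0.0179
```

```bash
python3 fr.py
```

```text
t 6.55 along u,v,z mm [ 543.56 -156.93  212.99] F uvz [-2.36 -0.56 -3.55] m uv [ 0.02  0.33 -0.02] w 0.0179
tilt u,v deg [ 0.13 -0.12] yaw 20.96
```

Request:
carry_out --pt "0 -0.06 0 0 0 0" --pt "0 -0.04 0 0 0 0" --pt "0 0 0 0 0 0"

```text
t: 6.85
eef_pos: [0.5663, 0.0472, 0.2121]
ee_rot: [1.219, 1.564, -3.128]
force: [-0.8, -1.9, -5.1]
width: 0.0179
```

```bash
python3 fr.py
```

```text
t 6.85 along u,v,z mm [ 546.15 -157.    212.1 ] F uvz [-1.44 -1.46 -5.1 ] m uv [0.06 0.8  0.05] w 0.0179
tilt u,v deg [ 0.35 -0.13] yaw 20.94
```

Request:
carry_out --pt "-0.02 -0.07 0 0 0 0.06" --pt "-0.02 -0.05 0 0 0 0" --pt "0 0 0 0 0 0"

```text
t: 7.15
eef_pos: [0.57, 0.0485, 0.2134]
ee_rot: [1.404, 1.557, -2.944]
force: [-2.7, -0.7, -4.3]
width: 0.0177
```

```bash
python3 fr.py; python3 go.py .5662 .047 .213 21
```

```text
t 7.15 along u,v,z mm [ 550.08 -157.08  213.38] F uvz [-2.75  0.32 -4.25] m uv [ 0.09  1.34 -0.02] w 0.0177
tilt u,v deg [ 0.77 -0.13] yaw 20.93
t 7.15 pos [0.57   0.0485 0.2134] F [-2.7 -0.7 -4.3] w 0.0177
tool units [ 0.01  0.1  -0.  ] [-0.02  0.03 -0.19]
```

Request:
carry_out --pt "0 -0.06 0 0 0 -0.15" --pt "0 -0.04 0 0 0 -0.08" --pt "0 0 0 0 0 0"

```text
t: 7.45
eef_pos: [0.5729, 0.0495, 0.213]
ee_rot: [-0.61, 1.568, 1.326]
force: [-3.7, -1.2, -4.0]
width: 0.0176
```

```bash
python3 fr.py
```

```text
t 7.45 along u,v,z mm [ 553.17 -157.2   213.04] F uvz [-3.88  0.19 -4.04] m uv [0.06 1.77 0.01] w 0.0176
tilt u,v deg [-0.09 -0.13] yaw 20.91
```

Request:
carry_out --pt "-0.01 -0.06 0 0 0 0" --pt "0 -0.03 0 0 0 0" --pt "0 0 0 0 0 0"

```text
t: 7.75
eef_pos: [0.5751, 0.0502, 0.2136]
ee_rot: [0.161, 1.568, 2.096]
force: [-5.1, -0.5, -3.8]
width: 0.0179
```

```bash
python3 fr.py
```

```text
t 7.75 along u,v,z mm [ 555.44 -157.3   213.57] F uvz [-4.96  1.34 -3.8 ] m uv [ 0.2   2.03 -0.07] w 0.0179
tilt u,v deg [ 0.02 -0.13] yaw 20.9
```

Request:
carry_out --pt "0 -0.05 0 0 0 0" --pt "0 -0.03 0 0 0 0" --pt "0 0 0 0 0 0"

```text
t: 8.05
eef_pos: [0.5766, 0.0507, 0.2137]
ee_rot: [0.914, 1.567, 2.85]
force: [-5.5, -1.5, -2.5]
width: 0.0181
```

```bash
python3 fr.py
```

```text
t 8.05 along u,v,z mm [ 557.02 -157.33  213.73] F uvz [-5.65  0.49 -2.45] m uv [ 0.22  2.21 -0.06] w 0.0181
tilt u,v deg [ 0.17 -0.13] yaw 20.89
```

Request:
carry_out --pt "0 -0.05 0 0 0 -0.04" --pt "0 -0.03 0 0 0 0" --pt "0 0 0 0 0 0"

```text
t: 8.35
eef_pos: [0.5774, 0.0509, 0.2138]
ee_rot: [1.065, 1.566, 3.0]
force: [-5.0, -1.5, -1.9]
width: 0.0177
```

```bash
python3 fr.py
```

```text
t 8.35 along u,v,z mm [ 557.86 -157.42  213.84] F uvz [-5.22  0.41 -1.94] m uv [0.32 2.31 0.03] w 0.0177
tilt u,v deg [ 0.24 -0.14] yaw 20.88
```

```bash
python3 - <<'E'
from h import *
s,d=snap('scene','s6'); a=d['pixels'][230:330,290:390][:,:,::-1]
s,w=snap('wrist','w6'); 
b=w['pixels'][150:300,200:420][:,:,::-1]
cv2.imwrite('pics/s6c.png',np.hstack([cv2.resize(a,(400,400),interpolation=2),cv2.resize(b,(400,400*150//220),interpolation=2)[:400] if 0 else cv2.copyMakeBorder(cv2.resize(b,(400,272),interpolation=2),0,128,0,0,0)]))
E
python3 fr.py
```

```text
t 8.45 along u,v,z mm [ 557.77 -157.41  213.77] F uvz [-5.41  0.02 -2.91] m uv [0.3  2.44 0.01] w 0.0181
tilt u,v deg [ 0.25 -0.14] yaw 20.88
```

View pics/s6c.png

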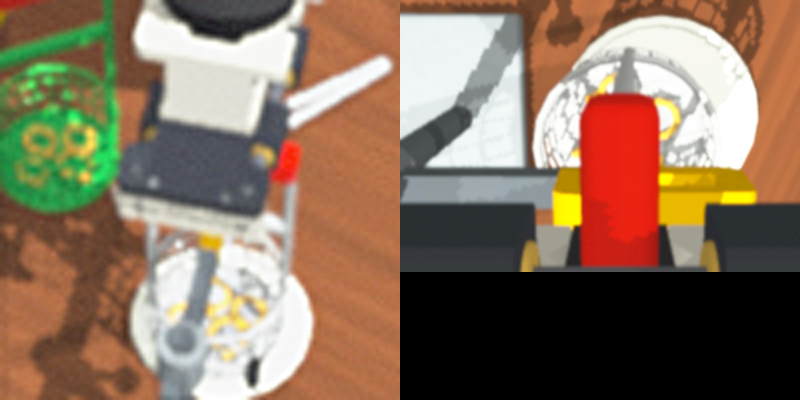

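Request:
carry_out --pt "0 -0.06 0 0 0 -0.06" --pt "0 -0.04 0 0 0 0" --pt "0 0 0 0 0 0"

```text
t: 8.75
eef_pos: [0.5776, 0.0509, 0.2138]
ee_rot: [1.216, 1.564, -3.132]
force: [-5.8, -1.6, -2.4]
width: 0.018
```

```bash
python3 fr.py
```

```text
t 8.75 along u,v,z mm [ 558.   -157.53  213.8 ] F uvz [-5.95  0.6  -2.44] m uv [ 0.41  2.3  -0.01] w 0.018
tilt u,v deg [ 0.39 -0.14] yaw 20.85
```

Request:
carry_out --pt "0 -0.1 0 0 0 -0.1"

```text
t: 8.85
eef_pos: [0.5794, 0.0515, 0.2136]
ee_rot: [0.986, 1.566, 2.921]
force: [-12.9, -3.6, 4.3]
width: 0.0176
```

```bash
python3 fr.py
```

```text
t 8.85 along u,v,z mm [ 559.89 -157.59  213.63] F uvz [-13.35   1.19   4.25] m uv [ 0.55  6.11 -0.04] w 0.0176
tilt u,v deg [ 0.22 -0.14] yaw 20.84
```

Hard stop confirmed: force jumped from 6 N to 13 N. The light-contact stop is at u≈557.5, so the throat middle is at u≈551.5. I'll ease forward.

Request:
carry_out --pt "0 0.1 0 0 0 -0.04" --pt "0 0.06 0 0 0 0" --pt "0 0 0 0 0 0"

```text
t: 9.15
eef_pos: [0.572, 0.049, 0.2126]
ee_rot: [0.742, 1.566, 2.676]
force: [-3.0, -1.4, -4.2]
width: 0.0182
```

```bash
python3 fr.py
```

```text
t 9.15 along u,v,z mm [ 552.13 -157.37  212.58] F uvz [-3.33 -0.2  -4.24] m uv [-0.02  1.4  -0.01] w 0.0182
tilt u,v deg [ 0.17 -0.19] yaw 20.81
```

Request:
carry_out --pt "-0.08 0.005 0 0 0 -0.04" --pt "-0.08 0 0 0 0 0"

```text
t: 9.35
eef_pos: [0.572, 0.0491, 0.2186]
ee_rot: [0.069, 1.567, 2.003]
force: [-1.5, -0.4, -7.0]
width: 0.0178
```

```bash
python3 fr.py
```

```text
t 9.35 along u,v,z mm [ 552.16 -157.21  218.59] F uvz [-1.49  0.19 -7.01] m uv [0.01 0.97 0.02] w 0.0178
tilt u,v deg [ 0.01 -0.21] yaw 20.81
```

Request:
carry_out --pt "-0.07 0.005 0 0 0 0" --pt "-0.03 0 0 0 0 0"

```text
t: 9.55
eef_pos: [0.5726, 0.0493, 0.2236]
ee_rot: [-0.344, 1.567, 1.59]
force: [-2.9, -1.6, -6.0]
width: 0.0178
```

```bash
python3 fr.py
```

```text
t 9.55 along u,v,z mm [ 552.76 -157.23  223.65] F uvz [-3.23 -0.46 -5.98] m uv [0.   1.16 0.  ] w 0.0178
tilt u,v deg [-0.07 -0.19] yaw 20.82
```

Request:
carry_out --pt "-0.07 0.02 0 0 0 0" --pt "-0.05 0.01 0 0 0 0"

```text
t: 9.75
eef_pos: [0.5726, 0.0492, 0.2296]
ee_rot: [-0.898, 1.566, 1.037]
force: [-0.1, -0.2, -3.5]
width: 0.0179
```

```bash
python3 fr.py
```

```text
t 9.75 along u,v,z mm [ 552.73 -157.32  229.6 ] F uvz [-0.16 -0.12 -3.52] m uv [ 0.06  0.05 -0.  ] w 0.0179
tilt u,v deg [-0.22 -0.18] yaw 20.84
```

Request:
carry_out --pt "-0.09 0.01 0 0 0 0.04" --pt "-0.09 0.01 0 0 0 0" --pt "-0.09 0 0 0 0 0"

```text
t: 10.05
eef_pos: [0.5737, 0.0495, 0.2428]
ee_rot: [-1.157, 1.565, 0.778]
force: [0.0, -0.1, -3.3]
width: 0.0174
```

```bash
python3 fr.py
```

```text
t 10.05 along u,v,z mm [ 553.88 -157.42  242.79] F uvz [-0.01 -0.12 -3.33] m uv [ 0.05 -0.06 -0.01] w 0.0174
tilt u,v deg [-0.33 -0.14] yaw 20.87
```

Request:
carry_out --pt "-0.1 0 0 0 0 0.05" --pt "0 0 0 0 0 0.03" --pt "0 0.1 0 0 0 0" --pt "0 0.25 0 0 0 0"

```text
t: 10.45
eef_pos: [0.5621, 0.0451, 0.2484]
ee_rot: [-1.034, 1.567, 0.901]
force: [0.5, -1.2, -4.0]
width: 0.0176
```

```bash
python3 fr.py
```

```text
t 10.45 along u,v,z mm [ 541.48 -157.48  248.42] F uvz [ 0.03 -1.29 -3.99] m uv [ 0.06 -0.11 -0.04] w 0.0176
tilt u,v deg [-0.2  -0.12] yaw 20.9
```

Request:
carry_out --pt "0 0.4 0 0 0 0" --pt "0 0.4 0 0 0 0" --pt "0 0.4 0 0 0 0" --pt "0 0.4 0 0 0 0" --pt "0 0.3 0 0 0 0"

```text
t: 10.95
eef_pos: [0.4846, 0.0155, 0.2466]
ee_rot: [-0.239, 1.568, 1.696]
force: [0.3, 0.3, -3.2]
width: 0.0178
```

```bash
python3 fr.py
```

```text
t 10.95 along u,v,z mm [ 458.57 -157.58  246.56] F uvz [ 0.4   0.13 -3.2 ] m uv [ 0.06 -0.04  0.03] w 0.0178
tilt u,v deg [-0.04 -0.15] yaw 20.87
```

Request:
carry_out --pt "0 0.15 0.1 0 0 0" --pt "-0.4 0 0.3 0 0 0" --pt "-0.4 0 0.6 0 0 0" --pt "0 0 0.8 0 0 0" --pt "0 0 0.8 0 0 0"

```text
t: 11.45
eef_pos: [0.4385, 0.1101, 0.2802]
ee_rot: [-0.485, 1.568, 1.444]
force: [-0.1, 0.9, -4.0]
width: 0.0177
```

Request:
carry_out --pt "0 -0.4 0.8 0 0 0" --pt "0 -0.7 0.6 0 0 0" --pt "0 -0.5 0.4 0 0 0" --pt "0 -0.2 0.2 0 0 0" --pt "0 0 0 0 0 0"

```text
t: 11.95
eef_pos: [0.4763, 0.2184, 0.2821]
ee_rot: [-0.849, 1.563, 1.084]
force: [0.1, 0.1, -4.3]
width: 0.0182
```

```bash
python3 fr.py; python3 go.py .514 .278 .28 20.9; python3 - <<'E'
from h import *
snap('top','t7');snap('wrist','w7')
E
```

```text
t 11.95 along u,v,z mm [522.85  35.02 282.08] F uvz [ 0.16  0.02 -4.29] m uv [ 0.16 -0.07 -0.01] w 0.0182
tilt u,v deg [-0.32 -0.28] yaw 20.79
t 11.95 pos [0.4763 0.2184 0.2821] F [ 0.1  0.1 -4.3] w 0.0182
tool units [ 0.06 -1.41  1.06] [-0.03  0.07  0.08]
```

View pics/w7.png

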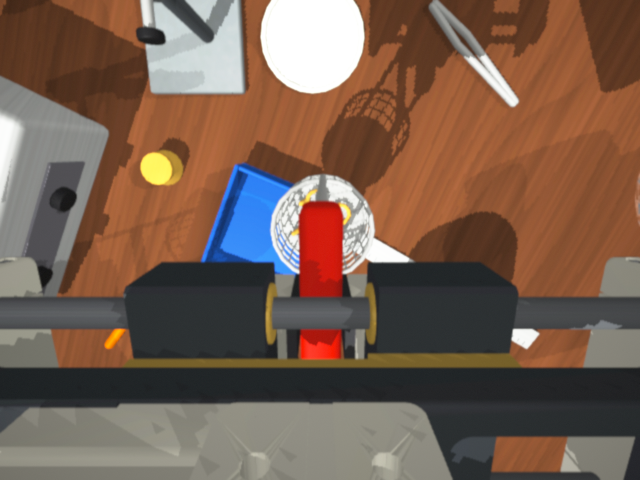

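View pics/t7.png

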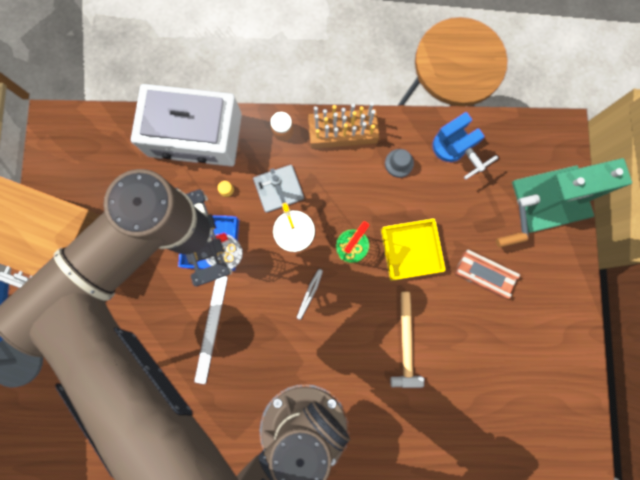

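The basket hangs straight and free of the hook. Its rim is at (323,225), with the blue tub to the upper left of it. I'll move over the tub centre.

Request:
carry_out --pt "0 -0.6 0.4 0 0.05 0.08" --pt "0 -0.6 0.4 0 0 0" --pt "0 -0.2 0.2 0 0 0" --pt "0 0 0 0 0 0"

```text
t: 12.45
eef_pos: [0.5133, 0.2715, 0.2835]
ee_rot: [0.436, 1.569, 2.365]
force: [-0.4, -0.2, -4.0]
width: 0.0178
```

```bash
python3 go.py .514 .276 .28 20.9; python3 - <<'E'
from h import *
s,d=snap('scene','s8');snap('wrist','w8')
a=d['pixels'][240:400,340:500][:,:,::-1];cv2.imwrite('pics/s8c.png',cv2.resize(a,(560,560),interpolation=2))
E
```

```text
t 12.45 pos [0.5133 0.2715 0.2835] F [-0.4 -0.2 -4. ] w 0.0178
tool units [ 0.09 -0.06  0.1 ] [-0.09  0.02 -0.01]
```

View pics/s8c.png

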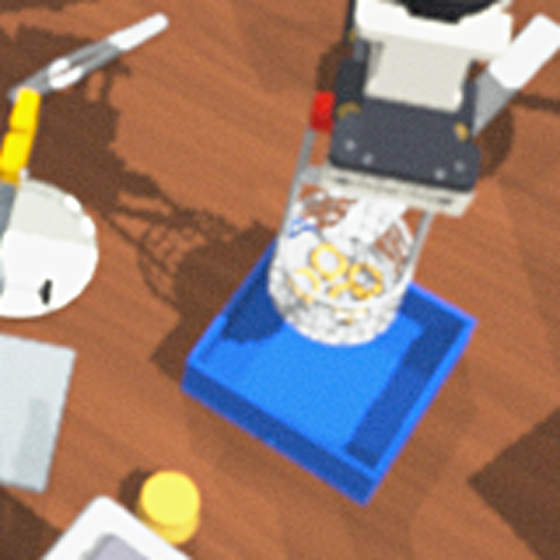

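View pics/w8.png

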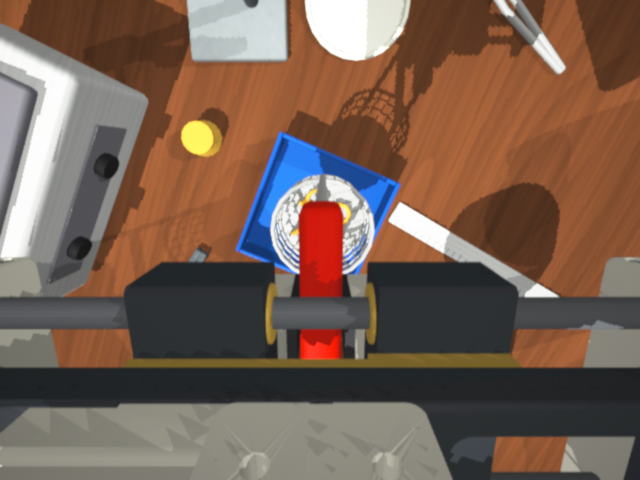

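```bash
python3 - <<'E'
from h import *
W=load('w8')
P=[onz(*W,*p,.045) for p in((281,132),(400,184),(237,253))]
print(np.round(P,4),'centre',(P[1]+P[2])/2)
S=load('s8') ;S=(S[0],S[1])
f=160/560
for p in ((475,320),(365,500),(185,385)): print(onz(*S,340+p[0]*f,240+p[1]*f,.045).round(4))
for p in ((470,322),(185,368),(362,487)): print(onz(*S,340+p[0]*f,240+p[1]*f,.045).round(4))
E
```

```text
[[0.5844 0.2029 0.045 ]
 [0.438  0.209  0.045 ]
 [0.5891 0.3537 0.045 ]] centre [0.5135547  0.28130926 0.045     ]
[0.4456 0.3574 0.045 ]
[0.6117 0.3532 0.045 ]
[0.6058 0.2121 0.045 ]
[0.4491 0.3551 0.045 ]
[0.5944 0.2056 0.045 ]
[0.6045 0.3475 0.045 ]
```

Request:
carry_out --pt "0.2 -0.1 0.15 0 0 0" --pt "0.4 0 0 0 0 0" --pt "0.4 0 0 0 0 0" --pt "0.3 0 0 0 0 0" --pt "0.1 0 0 0 0 0"

```text
t: 13.05
eef_pos: [0.5129, 0.2757, 0.2265]
ee_rot: [-0.533, 1.567, 1.394]
force: [0.1, 0.5, -4.5]
width: 0.0181
```

```bash
python3 go.py .515 .280 .192 20.9
```

```text
t 13.05 pos [0.5129 0.2757 0.2265] F [ 0.1  0.5 -4.5] w 0.0181
tool units [ 0.86 -0.09  0.08] [-0.12  0.05  0.03]
```

Request:
carry_out --pt "0.3 -0.09 0.08 -0.1 0.05 0.03" --pt "0.25 0 0 0 0 0" --pt "0.15 0 0 0 0 0" --pt "0.05 0 0 0 0 0" --pt "0 0 0 0 0 0"

```text
t: 13.55
eef_pos: [0.5155, 0.2803, 0.194]
ee_rot: [2.855, 1.57, -1.493]
force: [-0.1, -0.1, -3.6]
width: 0.0177
```

```bash
python3 go.py .515 .280 .186 20.9; python3 fr.py
```

```text
t 13.55 pos [0.5155 0.2803 0.194 ] F [-0.1 -0.1 -3.6] w 0.0177
tool units [ 0.2   0.01 -0.  ] [-0.01 -0.01 -0.  ]
t 13.55 along u,v,z mm [581.39  78.96 194.  ] F uvz [-0.16 -0.09 -3.56] m uv [ 0.06 -0.06  0.02] w 0.0177
tilt u,v deg [0.02 0.06] yaw 20.87
```

Pose is level and centred, with about 8 mm left to the tub floor. I'll go down slowly.

Request:
carry_out --pt "0.07 0 0 0 0 0" --pt "0.05 0 0 0 0 0" --pt "0.04 0 0 0 0 0"

```text
t: 13.85
eef_pos: [0.5161, 0.2807, 0.1883]
ee_rot: [-1.774, 1.569, 0.162]
force: [0.7, -0.3, -3.4]
width: 0.0174
```

```bash
python3 fr.py
```

```text
t 13.85 along u,v,z mm [582.09  79.12 188.33] F uvz [ 0.52 -0.5  -3.4 ] m uv [ 0.09 -0.   -0.04] w 0.0174
tilt u,v deg [-0.1   0.02] yaw 20.88
```

Request:
carry_out --pt "0.04 0 0 0 0 0" --pt "0.03 0 0 0 0 0"

```text
t: 14.05
eef_pos: [0.5166, 0.2807, 0.1865]
ee_rot: [-1.73, 1.568, 0.206]
force: [-2.0, -2.2, 7.5]
width: 0.0175
```

```bash
python3 fr.py
```

```text
t 14.05 along u,v,z mm [582.61  78.96 186.48] F uvz [-2.63 -1.37  7.52] m uv [-0.18  1.29 -0.  ] w 0.0175
tilt u,v deg [-0.18  0.03] yaw 20.89
```

Landed softly: the load went from −3.4 N to +7.5 N. I'll release.

Request:
carry_out --pt "-0.01 0 0 0 0 0" --pt "0 0 0 0 0 0"

```text
t: 14.25
eef_pos: [0.5167, 0.2808, 0.1871]
ee_rot: [-1.608, 1.567, 0.327]
force: [-0.2, 0.6, -2.7]
width: 0.0176
```

Request:
carry_out --pt "0 0 0 0 0 0" --pt "0 0 0 0 0 0" --pt "0 0 0 0 0 0" --pt "0 0 0 0 0 0" --pt "0 0 0 0 0 0" --hand 0.4

```text
t: 14.75
eef_pos: [0.5179, 0.2816, 0.1888]
ee_rot: [-1.503, 1.563, 0.432]
force: [-0.2, -0.2, 0.4]
width: 0.0503
```

```bash
python3 fr.py
```

```text
t 14.75 along u,v,z mm [584.17  79.33 188.76] F uvz [-0.2  -0.09  0.43] m uv [0.15 0.02 0.01] w 0.0503
tilt u,v deg [-0.42 -0.03] yaw 20.92
```

Force is zero. I'll withdraw straight up.

Request:
carry_out --pt "-0.15 0 0 0 0 0" --pt "-0.4 0 0 0 0 0" --pt "-0.7 0 0 0 0 0" --pt "-0.8 0 0 0 0 0" --pt "-0.8 0 0 0 0 0"

```text
t: 15.25
eef_pos: [0.5153, 0.2797, 0.303]
ee_rot: [2.739, 1.568, -1.608]
force: [-0.2, -0.1, -0.6]
width: 0.0521
```

Request:
carry_out --pt "-0.5 0 0 0 0 0" --pt "0 0 0.8 0 0 0" --pt "0 0 0.8 0 0 0" --pt "0 0 0.5 0 0 0" --pt "0 0 0 0 0 0"

```text
t: 15.75
eef_pos: [0.4868, 0.3611, 0.3341]
ee_rot: [-1.411, 1.559, 0.523]
force: [-0.1, -0.2, -0.6]
width: 0.0525
```

```bash
python3 fr.py; python3 - <<'E'
from h import *
s,d=snap('scene','s9');snap('wrist','w9');snap('top','t9')
a=d['pixels'][240:400,340:500][:,:,::-1];cv2.imwrite('pics/s9c.png',cv2.resize(a,(560,560),interpolation=2))
E
```

```text
t 15.75 along u,v,z mm [583.31 164.65 334.1 ] F uvz [-0.15 -0.13 -0.58] m uv [0.02 0.04 0.05] w 0.0525
tilt u,v deg [-0.67 -0.11] yaw 20.79
```

View pics/s9c.png

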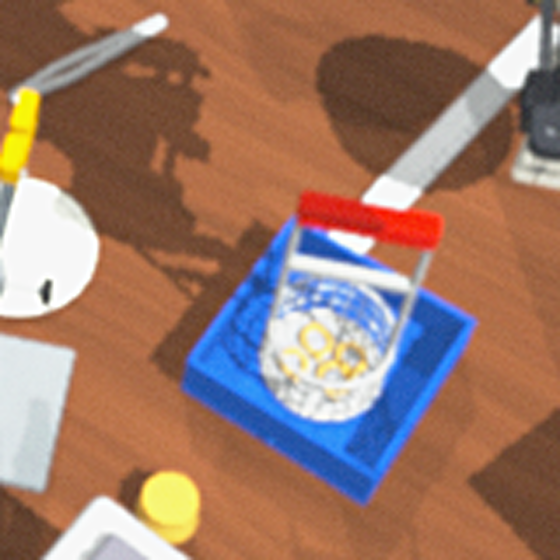

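View pics/w9.png

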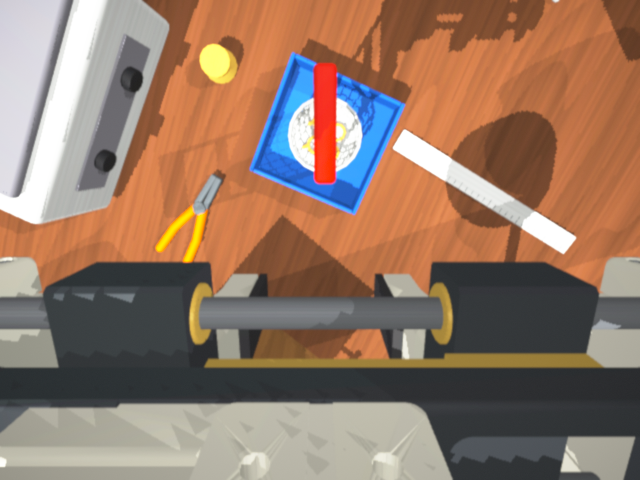

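View pics/t9.png

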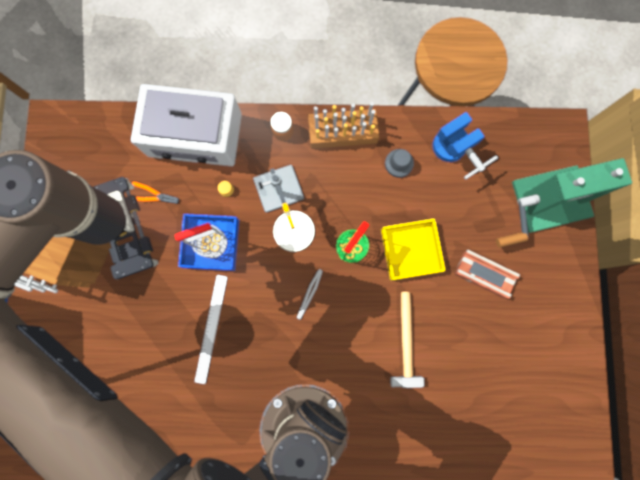

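The basket stands inside the blue tub at wrist (326,133), upright with the grip level. The bystanders are where they were. The arm is close to the wooden box, so I'll move it back to clear space and check the grip pose.

Request:
carry_out --pt "-0.5 0 -0.5 0 0 0" --pt "-0.5 0 -0.7 0 0 0" --pt "0 0 -0.5 0 0 0" --pt "0 0 0 0 0 0" --pt "0 0 0 0 0 0"

```text
t: 16.4
eef_pos: [0.5127, 0.2887, 0.3754]
ee_rot: [-1.586, 1.56, 0.343]
force: [-0.6, -0.1, -0.8]
width: 0.0525
```

```bash
python3 fr.py; python3 - <<'E'
from h import *
W=load('w9');S=load('s9');T=load('t9')
def c(f,b):
    im=f[1]['pixels'].astype(int);m=((im[...,0]>150)&(im[...,1]<70)&(im[...,2]<70)).astype(np.uint8);k=0*m;x0,y0,x1,y1=b;k[y0:y1,x0:x1]=m[y0:y1,x0:x1]
    r=cv2.minAreaRect(cv2.findNonZero(k));return r[0]
cw=c(W,(305,50,350,200));cs=c(S,(415,285,475,320));print(cw,cs)
print('grip',tri([(*W,*cw),(*S,*cs)]),onz(*W,*cw,.214),onz(*S,*cs,.206))
print('rim centre wrist z.06',onz(*W,325,133,.06))
P=[onz(*W,*p,.045) for p in((293,54),(405,103),(251,171),(355,214))];print('tub c',np.mean(P,0))
im0=load('top0')[1]['pixels'];im1=T[1]['pixels']
E
```

```text
t 16.40 along u,v,z mm [581.81  87.82 375.45] F uvz [-0.61  0.15 -0.76] m uv [ 0.05 -0.04  0.01] w 0.0525
tilt u,v deg [-0.59  0.01] yaw 20.51
(325.0, 122.0) (444.8077087402344, 302.4615478515625)
grip [0.51676895 0.27627738 0.20313549] [0.51658424 0.27576253 0.214     ] [0.51861335 0.27803291 0.206     ]
rim centre wrist z.06 [0.51642351 0.27560842 0.06      ]
tub c [0.51349774 0.28025087 0.045     ]
```

The grip is at z 0.203, as expected for a basket standing on the tub floor. Grip and rim line up vertically, so the basket is upright, about 5 mm from the tub centre. Handing in.

```bash
python3 -c "
from station import arm
print(arm.job_done())"
```

```text
the job is handed in; nothing more can be done
None
```

The basket is off the hook and standing in the blue rinse tub, let go, and the job is handed in. The clock read 16.4 s just before hand-in; no verdict was reported.

- **Keeper and throat:** I took the steel basket by its red grip, eased the bar about 23 mm back against the keeper, and felt it reach the solid stop. The force peaked at about 13 N there, against the 25 N limit. I then came forward about 6 mm and lifted it through the throat without a snag. With the bar about 10 mm over the beak, sideways force was near zero and only the basket's weight showed.
- **Set down:** The landing put about 11 N on the tub floor, against the 80 N limit.
- **Last checks:**
  - The grip measured 0.203 m high, as expected for a basket on the tub floor.
  - Grip and rim lined up vertically, so the basket is upright, about 5 mm from the tub centre.
  - The wrist force was near zero with the gripper well above the basket.
  - In the last overhead picture the bystanders looked to be where they were. I judged that by eye and did not measure it.
- **Disagreements:** Estimates of the tub centre from different views differed by up to about 9 mm, well inside the 45 mm tolerance. At the stop, the vertical force shifted upward, although the keeper was expected to push down. I took this to be contact with the stop and watched the lift closely.

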